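Open the lift-card drawer that may be locked

TASK

Of the two grey lift-card cases on the fingerprint table, open the drawer of the one that has a sliding catch on its top, pulling it all the way out. Nobody remembers which end of the catch is locked, so try the drawer first, before touching the catch; if it is held, slide the catch across to its other end, then pull the drawer open. Do not knock over or shift the glass jar and the white powder pot.

Things in the scene. Friction and masses are not known exactly. Their poses are not given: they have to be found in the camera images.
- drawer (a joint): How far the drawer is out, m: 0 shut, 0.09 its end stop; starts within 2 mm of shut. Slides straight out along minus x of drawer_handle (towards the robot) against 2.5 N of friction, stays where left. Held by the lock, it still comes out 8 to 10 mm (its play), then stops hard; not held, it runs freely to its end stop.
- drawer_handle (a point): Middle of the steel bow handle on the drawer of a fixed grey steel case 200 deep, 160 wide, 90 high: a level round bar 12 thick, 100 long along this point's y, 62 above the table, 28 below the case's top, axis 50 in front of the drawer's front (all mm). x points level into the case, z up. The neighbour case has the same drawer but no catch on top: not wanted.
- catch (a joint): Position of the sliding catch, m: starts within 3 mm of 0, its one end; 0.03 is its other end. Slides along plus y of catch_grip against 2 N of friction, stays where left. At one end the hidden bolt blocks the drawer, at the other it does not; which is which varies and cannot be seen. Move it at least 26 mm across to change over.
- catch_grip (a point): Middle of the upright dark steel grip of the catch on top of the same case: 26 mm (x) by 14 (y) by 34 high, this point half-way up, 111 above the table, 21 above the case's top (a foot 24 wide in y covers the lowest 5). Axes as drawer_handle. With drawer shut and catch at 0 it lies 113 mm along x and 15 mm towards minus y from the handle point.
- jar_mid (a point): Bystander: middle of a glass jar with a dark lid, 84 mm across, 150 mm high, loose, standing on the table beside the cases.
- pot_mid (a point): Bystander: middle of a low white powder pot, 68 mm across, 55 mm high, loose, standing on the table between the robot and the cases.

How it is judged:
By the outcome, as a careful person would: the job done as asked, in the order asked, and still so for the second after the job is handed in, with the robot touching nothing.
It also fails if it takes over 64 s, if anything falls off the work surface, if the arm or the gripper's body presses on something with over 40 N, if the wrist force passes 120 N, or if a joint passes its speed limit or range.

ROBOT

A 7-joint arm with a two-finger parallel gripper is mounted at the origin on the work surface. World frame = base frame: x ahead of the robot, y to its left, z up, the work surface at z = 0. Lengths are in m, angles in rad, forces in N, time in s.
With the tool pointing down it reaches from about 0.35 to 0.9 m from the base axis. Payload 8.1 kg.
Tool frame: the origin (TCP) lies at the very end of the fingers, on their centre line; the grasp point (between the pads) lies grip_point_offset behind it (grip_point_offset is the distance from the TCP to the grasp point, in m); y points along the fingers, z is the direction in which the jaws open and shut, and the axes are right-handed (so a half turn about y gives the same grasp; the last joint's range is limited). The gripper opens to 92 mm and grips with 3 to 60 N. Pads are 19 mm wide; open, the fingers measure 130 mm over their backs; the gripper's body (75 mm by 190 mm) begins 47 mm behind the grasp point.
Start: joints at [1.067, 0.434, 0.025, 1.573, -0.012, 1.134, -0.075], TCP at [0.244, -0.575, 0.227] pointing down, gripper open.
Joint ranges: [-2.62, 2.62], [-0.44, 2.09], [-1.27, 1.32], [0.08, 2.57], [-1.32, 4.46], [0.12, 2], [-2.74, 2.74]. Speed limits (rad/s): [2.22, 2.22, 3.01, 3.01, 3.14, 3.14, 3.14].

INTERFACE

Orientations are given as a unit quaternion [x, y, z, w].
In Python, from workcell import * gives the robot as it stands.
- The arm moves only by the tool drive_tool, never from a script. Its argument "plan" is a list of rows, each a list of 3 entries, a list of its own where there are three numbers: the shift along the tool's x, y, z in m, then the turn about the tool's y in rad, then the opening, from -1 (shut) to 1 (fully open). In form: [[[tx, ty, tz], spin, claw], ...]. A call has 1 to 12 rows; each row shifts and turns the commanded pose from where the row before left it, along the tool's axes as they then stand; what a row does not reach is not made up. A row lasts 1/12 s, in which the tool goes at most 41.7 mm and 7.16 degrees, less where a joint would pass 70% of its speed; a pose out of reach is approached as far as the arm can. A call is refused whole if a number of a shift passes 0.0417 or a number of a turn 0.125, either way. A call with a gripper value outside its range is refused whole. The fingers move at their own pace and stop on an object; "grip_force" is the grip in N (left out, the last holds). Time passes only in rows, so rows that do not move let the fingers close. It gives the time, the measured TCP pose, the force and the opening at its end, in the units of the state.
- get_state(): the state, without advancing time (a new reading comes with each control period).
- read_camera(name): name is "scene" or "top" or "wrist"; returns a dict with "image" (400x640x3 uint8, red, green, blue), "range_z" (400x640 float32, m along the optical axis (not along the pixel's ray), 0 where there is no reading), "vertical_fov" (degrees; the focal length in pixels is half the picture's height over the tangent of half this angle, whatever the lens; pixels are square), "cx", "cy" (the principal point, pixels), "dist_coeffs" ([k1, k2, p1, p2, k3] as OpenCV has them; the pictures are not rectified), "world_from_camera" (4x4, takes a point from camera to world coordinates); the wrist camera has in their place "mount" (4x4, takes a point from camera to tool coordinates, whose origin is the TCP and whose axes are the tool frame's). Camera axes: x right, y up, looking along -z (the intrinsics and any distortion apply to the point x, -y, -z); pixel columns grow to the right and rows downward; lengths in m; the calibration is good to about 2 mm. A picture is of the moment at which its call begins: read the wrist's pose just before it.
- finish_job(): hands the job in, once; it reports no verdict.
The state is a dict: "time_s": time; "joint_pos": joint angles; "qd": joint speeds; "joint_efforts": joint torques, N m; "ee_pos": TCP position; "orientation": TCP orientation; "wrist_force": force on the tool from outside, world axes, zero at the start; "moment": the same for the moment, N m; "opening": finger opening in m.
Only numpy, scipy, OpenCV 4.12 (cv2) and the standard library are available. Lean on these libraries where they do the work, as an engineer would, in place of code of your own. Each camera call takes 0.05 s, during which the arm holds its last target. There are 200 camera calls.

## Working session

There is one attempt and no reset: what is moved stays moved. The work goes in short steps, Python scripts to look and compute and a tool call to move; the robot and the scene stay as the last step left them, time stands still between calls to the robot, and variables do not carry over. Pictures are saved under pics/ and viewed, about 8 in all and at most 12, crops included, and the job is handed in when it is done.

Besides the shell and the picture viewer there is one more tool, called after "Call:" as name([rows], argument=value, ...), one row to a line, values as JSON. drive_tool: Moves the arm, as the interface text tells. Its arguments: {"type":"object","properties":{"plan":{"type":"array","items":{"type":"array"}},"grip_force":{"type":"number"}},"required":["plan"]}

```bash
ls; mkdir -p pics; cat > h.py <<'E'
from workcell import *
import numpy as np, cv2
def cam(n):
    s=get_state(); c=read_camera(n)
    if 'mount' in c:
        from scipy.spatial.transform import Rotation as R
        T=np.eye(4);T[:3,:3]=R.from_quat(s['orientation']).as_matrix();T[:3,3]=s['ee_pos']
        c['world_from_camera']=T@np.array(c['mount'])
    return c
def save(c,f): cv2.imwrite(f,np.ascontiguousarray(c['image'][:,:,::-1]))
def rays(c,px):
    px=np.asarray(px,float).reshape(-1,1,2); f=200/np.tan(np.radians(c['vertical_fov'])/2)
    K=np.array([[f,0,c['cx']],[0,f,c['cy']],[0,0,1]])
    u=cv2.undistortPoints(px,K,np.array(c['dist_coeffs'],float)).reshape(-1,2)
    return np.c_[u[:,0],-u[:,1],-np.ones(len(u))]
def onplane(c,px,z):
    W=np.array(c['world_from_camera']); d=rays(c,px)@W[:3,:3].T; o=W[:3,3]
    return o+d*((z-o[2])/d[:,2])[:,None]
def cloud(c):
    v,u=np.mgrid[:400,:640]; r=rays(c,np.c_[u.ravel(),v.ravel()])
    W=np.array(c['world_from_camera']); z=c['range_z'].ravel()
    P=(r*z[:,None])@W[:3,:3].T+W[:3,3]; P[z==0]=np.nan
    return P.reshape(400,640,3)
E
python3 - <<'E'
from h import *
s=get_state(); print(s)
for n in ('scene','top','wrist'):
    c=cam(n); save(c,f'pics/{n}0.png'); np.savez(f'/tmp/{n}0.npz',**c); print(n,c['vertical_fov'],c['dist_coeffs'],np.round(c['world_from_camera'],3).tolist())
E
```

```text
pics
{'time_s': 0.0, 'joint_pos': array([ 1.06740781,  0.43520056,  0.02498323,  1.57409445, -0.01159626,
        1.13398762, -0.07509395]), 'qd': array([-3.68609171e-04,  1.64777953e-04, -1.84712857e-03, -1.79416735e-05,
       -8.04407956e-04, -8.43947043e-04,  1.15337703e-03]), 'joint_efforts': array([-4.69434667e-05, -6.67845654e+01,  9.84241515e-01, -3.14465153e+01,
       -6.07768586e-02,  4.28887631e-02,  1.23529690e-04]), 'ee_pos': array([ 0.24358374, -0.57503011,  0.22596004]), 'orientation': array([-0.14088828,  0.69348356, -0.69243865,  0.14056941]), 'wrist_force': array([ 0.90797483, -0.07461791,  0.54287394]), 'moment': array([-0.02819004,  0.0020443 ,  0.02236217]), 'opening': 0.09188968900877373}
scene 51.89207450598357 [-0.08997143  0.          0.          0.          0.        ] [[0.227, -0.668, 0.708, 1.211], [0.974, 0.149, -0.171, -0.042], [0.009, 0.729, 0.685, 0.732], [0.0, 0.0, 0.0, 1.0]]
top 49.164287054919455 [-0.05848953  0.          0.          0.          0.        ] [[0.024, 0.992, -0.122, 0.422], [-0.999, 0.027, 0.021, 0.124], [0.024, 0.121, 0.992, 1.139], [0.0, 0.0, 0.0, 1.0]]
wrist 65.21113858070923 [-0.03632257  0.          0.          0.          0.        ] [[0.39, 0.876, 0.284, 0.322], [-0.921, 0.372, 0.118, -0.544], [-0.003, -0.308, 0.951, 0.383], [0.0, 0.0, 0.0, 1.0]]
```

View pics/scene0.png

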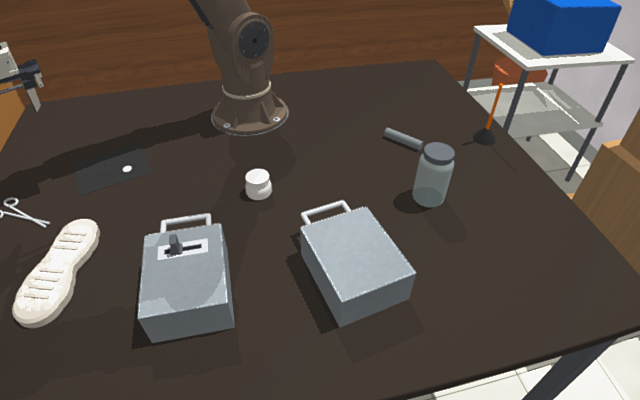

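View pics/top0.png

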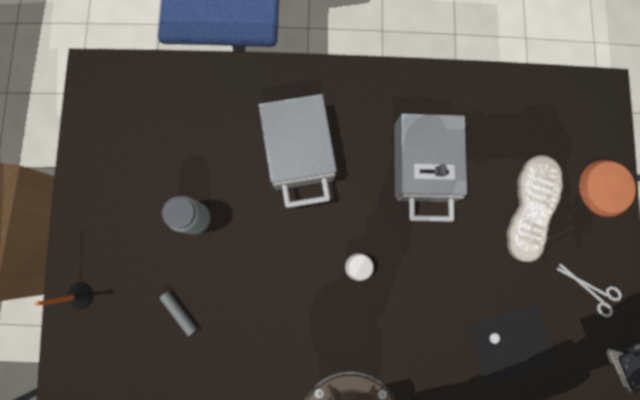

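The wanted case (catch on top) is at scene px (185,280), top px (430,155); its handle is at top px (432,208) and the catch grip at top px (441,170). The pot is at top px (359,267) and the jar at (183,215). Next I measure them.

```bash
python3 - <<'E'
from h import *
for n,roi in (('top',(95,230,380,480)),('scene',(205,345,125,245))):
    c=dict(np.load(f'/tmp/{n}0.npz')); P=cloud(c)
    r0,r1,c0,c1=roi; Q=P[r0:r1,c0:c1].reshape(-1,3); Q=Q[~np.isnan(Q[:,0])]
    top=Q[(abs(Q[:,2]-.09)<.006)]
    (ctr,sz,a)=cv2.minAreaRect((top[:,:2]*1000).astype(np.float32)); print(n,'top rect mm',ctr,sz,a, np.median(top[:,2]))
    g=Q[Q[:,2]>.112]; print('grip pts',len(g),g.min(0),g.max(0),np.median(g,0))
    hnd=Q[(Q[:,2]>.052)&(Q[:,2]<.075)]
    box=cv2.boxPoints((ctr,sz,a)); print(box.round(1).tolist())
    # handle bar: points well in front of case
    th=np.radians(a); 
    ax=[np.array([np.cos(t),np.sin(t)]) for t in (th,th+np.pi/2)]; x=max(ax,key=lambda v:abs(v[0])); x=x*np.sign(x[0]); y=np.array([-x[1],x[0]])
    d=(hnd[:,:2]*1000-np.array(ctr)); u=d@x; v=d@y; m=(u<-135)
    print('yaw',np.degrees(np.arctan2(x[1],x[0])),'handle u',np.percentile(u[m],[2,50,98]),'v',np.percentile(v[m],[2,50,98]),'z',np.percentile(hnd[m,2],[5,50,95]),m.sum())
    h=hnd[m]; l=cv2.fitLine((h[:,:2]*1000).astype(np.float32),cv2.DIST_HUBER,0,.01,.01).ravel(); print('line',l)
c=dict(np.load('/tmp/top0.npz'));P=cloud(c)
for nm,(u,v) in dict(pot=(359,267),jar=(181,214)).items():
    print(nm,P[v-3:v+4,u-3:u+4].reshape(-1,3).mean(0))
E
```

```text
top top rect mm (671.5147705078125, -189.64059448242188) (210.91171264648438, 161.8979034423828) 0.10572388023138046 0.08880557571967496
grip pts 81 [ 0.61704017 -0.21020264  0.11204137] [ 0.64272381 -0.19448125  0.12878163] [ 0.62960063 -0.20136154  0.12406329]
[[565.9000244140625, -108.9000015258789], [566.2000122070312, -270.79998779296875], [777.0999755859375, -270.3999938964844], [776.7999877929688, -108.5]]
yaw 0.10572388023138046 handle u [-161.06489192 -154.05623935 -135.93817781] v [-54.34418392   2.05392193  54.69221959] z [0.06053621 0.06586246 0.06984884] 270
line [ 1.2172474e-02  9.9992591e-01  5.1756848e+02 -1.8901118e+02]
scene top rect mm (676.1074829101562, -190.16693115234375) (210.81166076660156, 162.20367431640625) 0.3691242039203644 0.09041326569104702
grip pts 116 [ 0.62291835 -0.20909445  0.11269604] [ 0.64903183 -0.19461647  0.12883878] [ 0.6406329  -0.20098597  0.12522348]
[[570.2000122070312, -109.69999694824219], [571.2000122070312, -271.8999938964844], [782.0, -270.6000061035156], [781.0, -108.4000015258789]]
yaw 0.36912420392036444 handle u [-158.03420569 -150.34087686 -136.3801214 ] v [-5.37177889e+01  1.42923127e-02  5.45189588e+01] z [0.05974757 0.0665454  0.06947183] 279
line [ 4.8958622e-03 -9.9998802e-01  5.2575275e+02 -1.9010400e+02]
pot [ 0.39225697 -0.01192875  0.05400065]
jar [0.50381872 0.40585413 0.14893853]
```

```bash
python3 - <<'E'
from h import *
import workcell
print([k for k in dir(workcell) if not k.startswith('_')], globals().get('grip_point_offset'))
from scipy.spatial.transform import Rotation as R
M=R.from_quat(get_state()['orientation']).as_matrix(); print(M.round(4))
print('z axis yaw',np.degrees(np.arctan2(M[1,2],M[0,2])))
c=dict(np.load('/tmp/wrist0.npz')); print(c['mount'].round(3))
im=c['image'][:,:,::-1]; sc=cv2.imread('pics/scene0.png')[30:130,0:110]
cv2.imwrite('pics/w0.png',np.hstack([im,cv2.resize(sc,(160,400)) ]))
E
```

```text
['MotionError', 'finish_job', 'get_state', 'grip_point_offset', 'read_camera'] 0.0188
[[-9.208e-01 -6.000e-04  3.901e-01]
 [-3.901e-01  1.000e-03 -9.208e-01]
 [ 1.000e-04 -1.000e+00 -1.200e-03]]
z axis yaw -67.0412883320998
[[-0.    -0.952 -0.308 -0.084]
 [ 0.001  0.308 -0.952 -0.157]
 [ 1.    -0.     0.001  0.001]
 [ 0.     0.     0.     1.   ]]
```

View pics/w0.png

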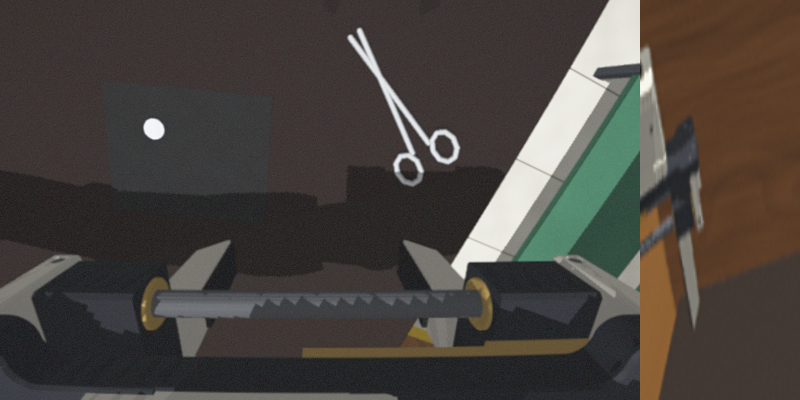

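Wrist view: jaws are left and right, with the wide body along the jaw direction; the fingers are at px (205,300) and (430,300). With the jaws along world y, I can hook the bow from behind with closed fingers and stay clear of the catch.

Call:
drive_tool([
  [[0, 0, 0], 0.1, 1],
  [[0, 0, 0], 0.1, 1],
  [[0, 0, 0], 0.1, 1],
  [[0, 0, 0], 0.098, 1],
  [[-0.02, 0, -0.025], 0, 1],
  [[-0.02, 0, -0.025], 0, 1],
  [[-0.02, 0, -0.025], 0, 1],
  [[-0.02, 0, -0.025], 0, 1],
  [[-0.02, 0, -0.025], 0, 1],
  [[-0.02, 0, -0.025], 0, 1],
  [[-0.02, 0, -0.025], 0, 1],
  [[-0.02, 0, -0.025], 0, 1],
])

```text
time_s: 1.15
ee_pos: [0.4039, -0.3736, 0.2266]
orientation: [-0.001, 0.707, -0.707, 0.001]
wrist_force: [1.2, 0.0, 0.2]
opening: 0.0918
```

Call:
drive_tool([
  [[-0.02, 0, -0.025], 0, 1],
  [[-0.02, 0, -0.025], 0, 1],
  [[-0.02, 0, -0.025], 0, 1],
  [[-0.02, 0, -0.025], 0, 1],
  [[-0.02, 0, -0.025], 0, 1],
  [[-0.02, 0, -0.025], 0, 1],
  [[-0.01, 0, -0.02], 0, 1],
  [[0, 0, -0.01], 0, 1],
  [[0, 0, 0], 0, 1],
  [[0, 0, 0], 0, 1],
])

```text
time_s: 1.98
ee_pos: [0.532, -0.1953, 0.2266]
orientation: [0.001, -0.707, 0.707, -0.001]
wrist_force: [0.5, 0.0, 1.1]
opening: 0.0917
```

```bash
python3 - <<'E'
from h import *
c=cam('wrist'); save(c,'pics/w1.png'); np.savez('/tmp/w1.npz',**c); P=cloud(c).reshape(-1,3); P=P[~np.isnan(P[:,0])]
top=P[(abs(P[:,2]-.09)<.006)&(P[:,0]>.54)&(P[:,0]<.8)]; print('top',np.percentile(top,[1,99],axis=0).round(4).tolist())
g=P[(P[:,2]>.114)&(P[:,2]<.135)&(abs(P[:,0]-.635)<.04)]; print('grip',len(g),np.percentile(g,[2,50,98],axis=0).round(4).tolist())
h=P[(P[:,2]>.055)&(P[:,2]<.075)&(P[:,0]<.54)&(P[:,0]>.49)]; print('bar',len(h),np.percentile(h,[2,50,98],axis=0).round(4).tolist())
E
```

```text
top [[0.5746, -0.2688, 0.0843], [0.6976, 0.0904, 0.0921]]
grip 633 [[0.6209, -0.2096, 0.1219], [0.6334, -0.2032, 0.1246], [0.6455, -0.1963, 0.1263]]
bar 1396 [[0.5148, -0.2452, 0.0622], [0.5225, -0.1915, 0.0661], [0.5387, -0.1375, 0.0681]]
```

View pics/w1.png

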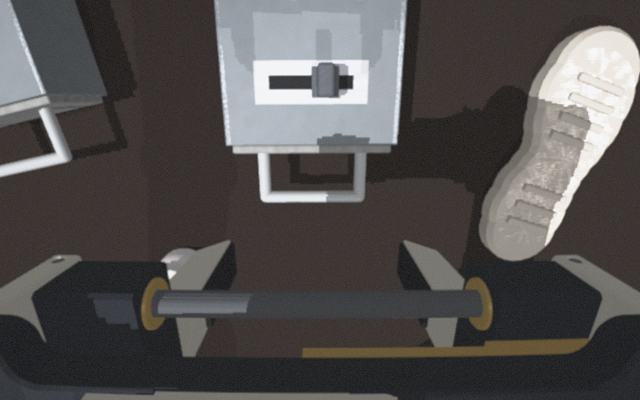

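Bar at (0.522, -0.191) and grip at (0.634, -0.203) agree across views. I close the fingers above, then go down into the bow's gap, whose centre is at x≈0.550.

Call:
drive_tool([
  [[-0.009, 0.02, -0.004], 0, -1],
  [[-0.009, 0.02, 0], 0, -1],
  [[0, 0.02, 0], 0, -1],
  [[0, 0.02, 0], 0, -1],
  [[0, 0, 0], 0, -1],
  [[0, 0, 0], 0, -1],
  [[0, 0, 0], 0, -1],
  [[0, 0, 0], 0, -1],
  [[0, 0, 0], 0, -1],
  [[0, 0, 0], 0, -1],
], grip_force=15)

```text
time_s: 2.87
ee_pos: [0.5513, -0.1909, 0.1478]
orientation: [0.0, -0.707, 0.707, -0.001]
wrist_force: [-0.5, -0.0, 0.6]
opening: 0.0296
```

Call:
drive_tool([
  [[0, 0, 0], 0, -1],
  [[0, 0, 0], 0, -1],
  [[0, 0, 0], 0, -1],
  [[0, 0, 0], 0, -1],
  [[0, 0, 0], 0, -1],
  [[0, 0.015, 0], 0, -1],
  [[0, 0.015, 0], 0, -1],
  [[0, 0, 0], 0, -1],
])

```text
time_s: 3.53
ee_pos: [0.5492, -0.1902, 0.1143]
orientation: [-0.002, 0.707, -0.707, -0.0]
wrist_force: [-0.7, 0.3, 0.9]
opening: 0.0002
```

Call:
drive_tool([
  [[0, 0.01, 0], 0, -1],
  [[0, 0.01, 0], 0, -1],
  [[0, 0.01, 0], 0, -1],
  [[0, 0.01, 0], 0, -1],
  [[0, 0.01, 0], 0, -1],
  [[0, 0.01, 0], 0, -1],
  [[0, 0.01, 0], 0, -1],
  [[0, 0.004, 0], 0, -1],
  [[0, 0, 0], 0, -1],
])

```text
time_s: 4.28
ee_pos: [0.55, -0.1905, 0.0414]
orientation: [-0.002, 0.707, -0.707, 0.0]
wrist_force: [0.2, -0.3, -0.3]
opening: 0.0004
```

In the gap with no contact. Pulling gently.

Call:
drive_tool([
  [[0.003, 0, 0], 0, -1],
  [[0.003, 0, 0], 0, -1],
  [[0.003, 0, 0], 0, -1],
  [[0.003, 0, 0], 0, -1],
  [[0.002, 0, 0], 0, -1],
  [[0.002, 0, 0], 0, -1],
  [[0, 0, 0], 0, -1],
])

```text
time_s: 4.87
ee_pos: [0.535, -0.1908, 0.0431]
orientation: [0.001, -0.707, 0.707, -0.001]
wrist_force: [-0.2, -1.1, -0.2]
opening: 0.0002
```

Call:
drive_tool([
  [[0.002, 0, 0], 0, -1],
  [[0.002, 0, 0], 0, -1],
  [[0, 0, 0], 0, -1],
])

```text
time_s: 5.12
ee_pos: [0.5309, -0.1908, 0.043]
orientation: [0.001, -0.707, 0.707, -0.001]
wrist_force: [1.8, 0.1, 0.7]
opening: 0.0006
```

Call:
drive_tool([
  [[0.002, 0, 0], 0, -1],
  [[0.001, 0, 0], 0, -1],
  [[0, 0, 0], 0, -1],
])

```text
time_s: 5.37
ee_pos: [0.5276, -0.1908, 0.0428]
orientation: [0.001, -0.707, 0.707, -0.001]
wrist_force: [2.1, -0.8, -0.3]
opening: 0.0007
```

Call:
drive_tool([
  [[0.002, 0, 0], 0, -1],
  [[0.002, 0, 0], 0, -1],
  [[0, 0, 0], 0, -1],
])

```text
time_s: 5.62
ee_pos: [0.5232, -0.1908, 0.0427]
orientation: [0.001, -0.707, 0.707, -0.001]
wrist_force: [1.2, 0.3, 0.8]
opening: 0.0006
```

Call:
drive_tool([
  [[0.002, 0, 0], 0, -1],
  [[0.001, 0, 0], 0, -1],
  [[0, 0, 0], 0, -1],
])

```text
time_s: 5.87
ee_pos: [0.5203, -0.1908, 0.0427]
orientation: [0.001, -0.707, 0.707, -0.001]
wrist_force: [2.1, -0.3, 1.0]
opening: 0.0003
```

Call:
drive_tool([
  [[0.002, 0, 0], 0, -1],
  [[0.001, 0, 0], 0, -1],
  [[0, 0, 0], 0, -1],
])

```text
time_s: 6.12
ee_pos: [0.5174, -0.1908, 0.0427]
orientation: [-0.001, 0.707, -0.707, 0.001]
wrist_force: [1.3, -0.6, 1.1]
opening: 0.0006
```

```bash
cat > bar.py <<'E'
from h import *
import sys
c=cam('top'); P=cloud(c).reshape(-1,3); P=P[~np.isnan(P[:,0])]
t=get_state(); print(t['time_s'],t['ee_pos'].round(4),t['wrist_force'].round(1))
for nm,y0,y1 in (('right',-.245,-.225),('left',-.155,-.135)):
    h=P[(P[:,2]>.05)&(P[:,2]<.075)&(P[:,0]<.565)&(P[:,0]>.38)&(P[:,1]>y0)&(P[:,1]<y1)]; print('bar',nm,len(h),np.percentile(h[:,0],[1,10,50]).round(4))
w=cam('wrist'); P=cloud(w).reshape(-1,3); P=P[~np.isnan(P[:,0])]
h=P[(P[:,2]>.05)&(P[:,2]<.075)&(P[:,0]<.565)&(P[:,0]>.38)&(P[:,1]>-.25)&(P[:,1]<-.13)]; print('wrist bar',len(h),h.size and np.percentile(h[:,0],[1,10,50]).round(4))
if len(sys.argv)>1: cv2.imwrite(sys.argv[1],np.vstack([c['image'][60:360,240:560,::-1],w['image'][::2,::2,::-1]]))
E
python3 bar.py pics/b1.png
```

```text
6.1667 [ 0.5173 -0.1908  0.0426] [ 1.7 -0.1  0.2]Traceback (most recent call last):
  File "bar.py", line 6, in <module>
    h=P[(P[:,2]>.05)&(P[:,2]<.075)&(P[:,0]<.565)&(P[:,0]>.38)&(P[:,1]>y0)&(P[:,1]<y1)]; print('bar',nm,len(h),np.percentile(h[:,0],[1,10,50]).round(4))
                                                                                                              ~~~~~~~~~~~~~^^^^^^^^^^^^^^^^^^
    return _quantile_unchecked(
        a, q, axis, out, overwrite_input, method, keepdims, weights)
    return _ureduce(a,
                    func=_quantile_ureduce_func,
    ...<5 lines>...
                    overwrite_input=overwrite_input,
                    method=method)
    r = func(a, **kwargs)
    result = _quantile(arr,
                       quantiles=q,
    ...<2 lines>...
                       out=out,
                       weights=wgt)
    slices_having_nans = np.isnan(arr[-1, ...])
                                  ~~~^^^^^^^^^
IndexError: index -1 is out of bounds for axis 0 with size 0
```

```bash
cat > bar.py <<'E'
from h import *
import sys
t=get_state(); print(t['time_s'],t['ee_pos'].round(4),t['wrist_force'].round(1))
ims=[]
for n in ('scene','wrist'):
    c=cam(n); ims.append(c['image'][:,:,::-1]); P=cloud(c).reshape(-1,3); P=P[~np.isnan(P[:,0])]
    for nm,y0,y1 in (('right',-.245,-.225),('left',-.155,-.135)):
        h=P[(P[:,2]>.05)&(P[:,2]<.075)&(P[:,0]<.6)&(P[:,0]>.38)&(P[:,1]>y0)&(P[:,1]<y1)]
        if len(h)>5: print(n,nm,len(h),np.percentile(h[:,0],[1,10,50]).round(4))
    g=P[(P[:,2]>.114)&(P[:,2]<.13)&(abs(P[:,0]-.635)<.03)&(P[:,1]<-.12)&(P[:,1]>-.25)]
    if len(g)>5: print(n,'grip',len(g),np.percentile(g,[2,50,98],axis=0).round(4).tolist())
if len(sys.argv)>1: cv2.imwrite(sys.argv[1],np.vstack([ims[0][150:350,60:380],ims[1][::2,::2]]))
E
python3 bar.py pics/b2.png
```

```text
6.1667 [ 0.5173 -0.1908  0.0426] [ 1.7 -0.1  0.2]
scene right 79 [0.502  0.506  0.5167]
scene left 90 [0.4979 0.5028 0.5149]
scene grip 109 [[0.6235, -0.2085, 0.1151], [0.6388, -0.201, 0.1253], [0.6484, -0.1951, 0.1286]]
wrist right 1504 [0.5223 0.5291 0.543 ]
wrist left 1609 [0.52   0.5282 0.5418]
wrist grip 1404 [[0.6201, -0.2093, 0.1147], [0.6211, -0.2029, 0.1229], [0.6231, -0.1969, 0.1257]]
```

View pics/b2.png

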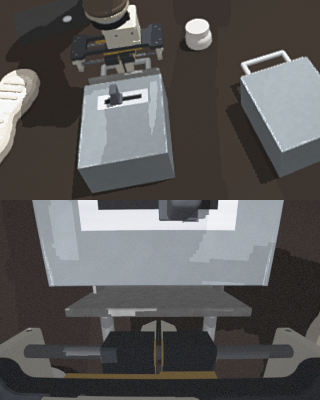

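Scene crop: the drawer front is clearly out, with the bow hooked at crop px (128,70). The bar is about 16 mm further out than at the start, beyond the 8–10 mm play, at only about 2 N. The drawer is not held, so the catch stays as it is and I keep pulling.

Call:
drive_tool([
  [[0.003, 0, 0], 0, -1],
  [[0.005, 0, 0], 0, -1],
  [[0.005, 0, 0], 0, -1],
  [[0.005, 0, 0], 0, -1],
  [[0.005, 0, 0], 0, -1],
  [[0.005, 0, 0], 0, -1],
  [[0.005, 0, 0], 0, -1],
  [[0.005, 0, 0], 0, -1],
  [[0.005, 0, 0], 0, -1],
  [[0.005, 0, 0], 0, -1],
  [[0.005, 0, 0], 0, -1],
  [[0.003, 0, 0], 0, -1],
])

```text
time_s: 7.27
ee_pos: [0.4609, -0.1909, 0.0427]
orientation: [-0.001, 0.707, -0.707, 0.001]
wrist_force: [2.1, -0.7, -0.9]
opening: 0.0004
```

Call:
drive_tool([
  [[0.003, 0, 0], 0, -1],
  [[0.003, 0, 0], 0, -1],
  [[0.002, 0, 0], 0, -1],
  [[0, 0, 0], 0, -1],
])

```text
time_s: 7.6
ee_pos: [0.4532, -0.1909, 0.0427]
orientation: [-0.001, 0.707, -0.707, 0.001]
wrist_force: [0.2, -1.1, 0.5]
opening: 0.0004
```

Call:
drive_tool([
  [[0.002, 0, 0], 0, -1],
  [[0.001, 0, 0], 0, -1],
  [[0, 0, 0], 0, -1],
])

```text
time_s: 7.85
ee_pos: [0.4506, -0.1909, 0.0427]
orientation: [-0.001, 0.707, -0.707, 0.001]
wrist_force: [1.7, -0.7, -0.7]
opening: 0.0005
```

Still free; continuing to the end stop in small steps.

Call:
drive_tool([
  [[0.002, 0, 0], 0, -1],
  [[0.001, 0, 0], 0, -1],
  [[0, 0, 0], 0, -1],
])

```text
time_s: 8.1
ee_pos: [0.4475, -0.1909, 0.0427]
orientation: [-0.001, 0.707, -0.707, 0.001]
wrist_force: [1.8, -1.0, -0.2]
opening: 0.0006
```

Call:
drive_tool([
  [[0.002, 0, 0], 0, -1],
  [[0.001, 0, 0], 0, -1],
  [[0, 0, 0], 0, -1],
])

```text
time_s: 8.35
ee_pos: [0.4466, -0.1909, 0.043]
orientation: [-0.0, -0.707, 0.707, -0.002]
wrist_force: [8.0, -0.6, -5.0]
opening: 0.0006
```

Call:
drive_tool([
  [[0.001, 0, 0], 0, -1],
  [[0.001, 0, 0], 0, -1],
  [[0, 0, 0], 0, -1],
])

```text
time_s: 8.6
ee_pos: [0.4465, -0.1909, 0.0433]
orientation: [-0.001, -0.707, 0.707, -0.004]
wrist_force: [13.2, -1.3, -8.7]
opening: 0.0004
```

End stop reached: the force rises and the tool stops about 90 mm from first contact. I ease back into the gap, lift out and check.

Call:
drive_tool([
  [[-0.004, 0, 0], 0, -1],
  [[-0.004, 0, 0], 0, -1],
  [[-0.004, 0, 0], 0, -1],
  [[-0.003, 0, 0], 0, -1],
  [[0, 0, 0], 0, -1],
  [[0, 0, 0], 0, -1],
])

```text
time_s: 9.1
ee_pos: [0.4575, -0.1909, 0.0426]
orientation: [-0.001, 0.707, -0.707, 0.001]
wrist_force: [0.5, 0.6, -0.5]
opening: 0.0003
```

Call:
drive_tool([
  [[0, -0.015, 0], 0, -1],
  [[0, -0.015, 0], 0, -1],
  [[0, -0.02, 0], 0, -1],
  [[0, -0.02, 0], 0, -1],
  [[0, -0.03, 0], 0, -1],
  [[0, -0.03, 0], 0, -1],
  [[0, -0.03, 0], 0, -1],
  [[0.0, -0.03, 0.03], 0, -1],
  [[0.0, 0, 0.03], 0, -1],
  [[0.0, 0, 0.03], 0, -1],
  [[0.0, 0, 0.03], 0, -1],
  [[0, 0, 0.03], 0, -1],
])

```text
time_s: 10.1
ee_pos: [0.4575, -0.3417, 0.2324]
orientation: [0.001, -0.707, 0.707, -0.001]
wrist_force: [0.1, -0.4, -0.4]
opening: 0.0004
```

Call:
drive_tool([
  [[0.02, 0, 0.03], 0, -1],
  [[0.02, 0, 0.03], 0, -1],
  [[0, 0, 0.03], 0, -1],
  [[0, 0, 0.03], 0, -1],
  [[0, 0, 0.03], 0, -1],
  [[0, 0, 0], 0, -1],
  [[0, 0, 0], 0, -1],
])

```text
time_s: 10.68
ee_pos: [0.4171, -0.4919, 0.2313]
orientation: [-0.0, 0.707, -0.707, -0.001]
wrist_force: [1.0, 0.5, 0.6]
opening: 0.0003
```

```bash
python3 bar.py; python3 - <<'E'
from h import *
c=cam('top'); P=cloud(c); save(c,'pics/top1.png')
Q=P.reshape(-1,3)
for nm,y0,y1 in (('right',-.245,-.225),('mid',-.205,-.175),('left',-.155,-.135)):
    h=Q[(Q[:,2]>.05)&(Q[:,2]<.075)&(Q[:,0]<.6)&(Q[:,0]>.38)&(Q[:,1]>y0)&(Q[:,1]<y1)]; print(nm,len(h),h.size and np.percentile(h[:,0],[1,10,50]).round(4))
for nm,(u,v) in dict(pot=(359,267),jar=(181,214)).items(): print(nm,P[v-3:v+4,u-3:u+4].reshape(-1,3).mean(0))
E
```

```text
10.6833 [ 0.4171 -0.4919  0.2313] [1.  0.5 0.6]
scene right 139 [0.4299 0.4348 0.4876]
scene left 132 [0.429  0.4346 0.4864]
scene grip 111 [[0.623, -0.2088, 0.1146], [0.6394, -0.2009, 0.125], [0.6479, -0.1952, 0.1283]]
wrist right 477 [0.4249 0.4278 0.4441]
wrist left 245 [0.4254 0.4279 0.4386]
right 109 [0.4238 0.4265 0.4461]
mid 62 [0.4228 0.4231 0.428 ]
left 127 [0.4245 0.4272 0.4489]
pot [ 0.39226313 -0.01190577  0.05419556]
jar [0.50379135 0.40576209 0.14927057]
```

View pics/top1.png

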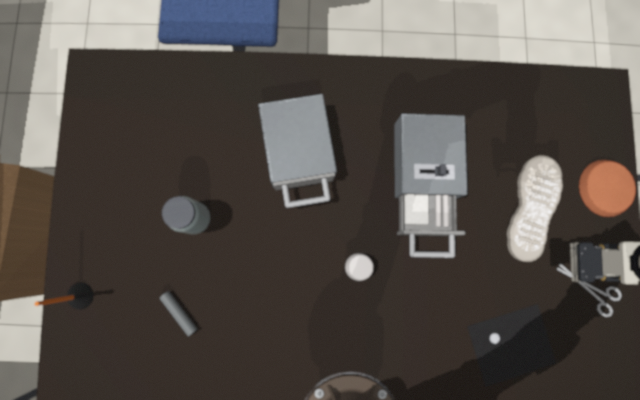

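The top view shows the drawer out, with the bar at px (432,250). The catch is untouched, the pot and jar are where they were, and the arm is clear.

```bash
python3 -c "
from workcell import *
print(finish_job())"
```

```text
the job is handed in; nothing more can be done
None
```

The drawer of the case with the catch is open to its end stop, and the job is handed in. Simulated time was about 10.7 s.

- **Trying the drawer:** I hooked the handle from behind with closed fingers and pulled before touching the catch. It ran past the 8–10 mm play at about 2 N, so it was not held. I left the catch alone and kept pulling.
- **End stop:** The force rose to about 13 N when the tool was about 88 mm past first contact. The top camera put the handle 88–90 mm further out than at the start, against the 90 mm stop; its calibration is good to about 2 mm.
- **Catch, pot and jar:** The catch grip was unchanged to within about 1 mm, and the pot and jar to within about 0.3 mm.
- **Arm:** It was lifted clear and touching nothing at hand-in.
- **Disagreements:** The scene camera's handle position differed from the top camera's by up to about 8 mm. Each camera's own before-and-after change still agreed on the travel. One check script failed because the arm hid the handle from the top camera; I redid that check with the scene and wrist cameras.

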